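# Tip electrode rods into a tray under the draining rack and close the stop

## Task

Carry the scoop by its handle and tip its three graphite rods into the tray under the draining rack, without handling the rods and without knocking the scoop against the rack. Then push the tray's sliding stop in until it holds the three rods snug in one layer against the far wall. Leave the empty scoop standing upright on the bench, let go, and leave the carton and the holder where they are.

Things in the scene. Friction and masses are not known exactly. Their poses are not given: they have to be found in the camera images.
- scoop: Loose flat aluminium scoop (0.18 kg) on the bench left or right of the rack. Origin: centre of the pan's underside; x from handle to lip, z up. Floor 3 mm thick, x -43 to 40 mm, 86 mm wide, then a 15 degree ramp up to the open lip at x = 80. Walls 45 mm high (38 beside the ramp, to x = 76). Rods roll out over the lip only if it is tipped well past 15 degrees (25 to 30 is ample).
- scoop_grip (a point): Middle of the scoop's black handle, an upright plate 14 mm thick (along scoop y), 28 mm tall (22 to 50 mm above the pan's underside), x = -43 to -167 mm. This point: x = -95 mm, 36 mm above the underside. A foot under the handle's end (x = -154 to -166) stands on the bench. Axes as scoop.
- scoop_lip (a point): Middle of the scoop's pouring lip, x = 80 mm, 12 mm above the pan's underside. Axes as scoop.
- rod0: One of three alike dark graphite rods, 24 mm diameter, 70 mm long, about 57 g, lying side by side across the scoop's pan at the start, free to roll. Origin at its centre, its length along its own y. Brittle: not to be gripped or pushed by the gripper.
- rod1: One of three alike dark graphite rods, 24 mm diameter, 70 mm long, about 57 g, lying side by side across the scoop's pan at the start, free to roll. Origin at its centre, its length along its own y. Brittle: not to be gripped or pushed by the gripper.
- rod2: One of three alike dark graphite rods, 24 mm diameter, 70 mm long, about 57 g, lying side by side across the scoop's pan at the start, free to roll. Origin at its centre, its length along its own y. Brittle: not to be gripped or pushed by the gripper.
- tray: Fixed white open tray on the bench under the rack. Origin: centre of its underside, at bench height; x from near to far wall. Floor 4 mm thick; inside 140 mm long (x -70 to 70), 84 mm wide; outside 148 x 92 mm. Near and side walls 40 mm high, far wall 60 mm. The near wall is slotted for the stop's bar.
- stop (a joint): Travel in m of the tray's sliding stop along tray +x, 0 (drawn back) to 0.075; friction about 2 N, stays where left, starts near 0. Its plate inside the tray (76 mm wide, 36 mm high, 8 mm thick) has its far face at tray x = -60 mm when at 0, so three rods in one row are snug at about 0.058.
- stop_pad (a point): Centre of the near (pushed) face of the stop's black push pad, 46 mm wide, 40 mm tall (3 to 43 mm above the bench), 12 mm thick, on a 10 mm bar sticking out of the tray's near wall. Push it along tray +x. It lies 222 mm before the tray's origin at stop 0 and moves with the stop. Axes as tray.
- rack: Fixed low draining rack of steel bars over the tray. Origin on the bench under its centre. Underside 142 mm above the bench, top 152 mm; 180 mm deep (own x -90 to 90), 300 mm wide, a post at each corner (x +-85, y +-150 mm), open all round between them. The tray lies under it; only the stop's bar and pad stick out in front.
- carton: Bystander: closed cardboard box 130 x 100 x 70 mm on the bench, on the other side from the scoop. Origin: centre of its underside.
- holder: Bystander: steel electrode holder, 60 mm square, 42 mm tall, standing on the rack. Origin: centre of its underside.

How it is judged:
By the outcome, as a careful person would: the job done as asked, in the order asked, and still so for the second after the job is handed in, with the robot touching nothing.
It also fails if it takes over 72 s, if anything falls off the work surface, if the arm or the gripper's body presses on something with over 40 N, if the wrist force passes 120 N, or if a joint passes its speed limit or range.

## Robot

A 6-joint arm with a two-finger parallel gripper is mounted at the origin on the work surface. World frame = base frame: x ahead of the robot, y to its left, z up, the work surface at z = 0. Lengths are in m, angles in rad, forces in N, time in s.
With the tool pointing down it reaches from about 0.375 to 0.9 m from the base axis. Payload 3.1 kg.
Tool frame: the origin (TCP) lies midway between the tips of the shut fingers; the grasp point (between the pads) lies 19 mm behind it; z points along the fingers, x is the direction in which the jaws open and shut, and the axes are right-handed (so a half turn about z gives the same grasp; the last joint's range is limited). The gripper opens to 85 mm and grips with 20 to 120 N. Pads are 22 mm wide; open, the fingers measure 114 mm over their backs; the gripper's body (76 mm by 85 mm) begins 54 mm behind the grasp point. The pads swing forward as they close: fully open they stand 13 mm farther back than shut.
Start: joints at [0.932, 0.527, 1.433, -0, 1.181, -0.178], TCP at [0.277, 0.56, 0.231] pointing down, gripper open.
Joint ranges: [-3.08, 3.08], [-0.75, 2.2], [0.22, 2.44], [-1.43, 4.57], [0, 2.65], [-2.85, 2.85]. Speed limits (rad/s): [2.79, 2.79, 3.14, 3.14, 3.14, 3.14].

## Interface

Orientations are given as a unit quaternion [x, y, z, w].
In Python, from station import * gives the robot as it stands.
- The arm moves only by the tool servo_tool, never from a script. Its argument "targets" is a list of rows, each a list of 6 numbers: the shift along the tool's x, y, z in mm, then the turn, a rotation vector about the tool's x, y, z in degrees. A call has 1 to 10 rows; each row is the pose to reach, as a shift and turn from the pose commanded when the call began, along the tool's axes at that moment; what a row does not reach only later rows make up. A row lasts 1/8 s, in which the tool goes at most 62.5 mm and 10.7 degrees, less where a joint would pass 70% of its speed; a pose out of reach is approached as far as the arm can. A call with a gripper value outside its range is refused whole. "gripper" is the finger opening in mm, from 0 to 85.4, set as the call begins (left out, the last holds). The fingers move at their own pace and stop on an object; "newtons" is the grip in N (left out, the last holds). Time passes only in rows, so rows that repeat a pose let the fingers close. It gives the time, the measured TCP pose, the force and the opening at its end, in the units of the state.
- sense(): the state, without advancing time (a new reading comes with each control period).
- snapshot(name): name is "scene" or "top"; returns a dict with "color" (420x560x3 uint8, red, green, blue), "vfov" (degrees; the focal length in pixels is half the picture's height over the tangent of half this angle, whatever the lens; pixels are square), "cx", "cy" (the principal point, pixels), "D" ([k1, k2, p1, p2, k3] as OpenCV has them; the pictures are not rectified), "R" (3x3) and "t" (3): a world point X has camera coordinates R X + t. Camera axes: x right, y down, z forward; pixel columns grow to the right and rows downward; lengths in m; the calibration is good to about 2 mm. A picture is of the moment at which its call begins. There is no depth.
- sign_off(): hands the job in, once; it reports no verdict.
The state is a dict: "t": time; "q": joint angles; "qd": joint speeds; "tau": joint torques, N m; "tcp_pos": TCP position; "tool_rot": TCP orientation; "force": force on the tool from outside, world axes, zero at the start; "ft_torque": the same for the moment, N m; "finger_gap": opening from 0.0 (shut) to 1.0 (fully open).
Only numpy, scipy, OpenCV 4.12 (cv2) and the standard library are available. Lean on these libraries where they do the work, as an engineer would, in place of code of your own. Each camera call takes 0.05 s, during which the arm holds its last target. There are 200 camera calls.

## Working session

There is one attempt and no reset: what is moved stays moved. The work goes in short steps, Python scripts to look and compute and a tool call to move; the robot and the scene stay as the last step left them, time stands still between calls to the robot, and variables do not carry over. Pictures are saved under pics/ and viewed, about 8 in all and at most 12, crops included, and the job is handed in when it is done.

Besides the shell and the picture viewer there is one more tool, called after "Emit:" as name(argument=value, ...) on one line, values as JSON. servo_tool: Moves the arm, as the interface text tells. Its arguments: {"type":"object","properties":{"targets":{"type":"array","items":{"type":"array","items":{"type":"number"}}},"gripper":{"type":"number"},"newtons":{"type":"number"}},"required":["targets"]}

```bash
mkdir -p pics; ls; cat > h.py <<'E'
import numpy as np, cv2, json
from station import *
from scipy.spatial.transform import Rotation as Ro
def K(s):
    f=s["color"].shape[0]/2/np.tan(np.radians(s["vfov"])/2)
    return np.array([[f,0,s["cx"]],[0,f,s["cy"]],[0,0,1]])
def ray(s,px):
    u=cv2.undistortPoints(np.array(px,float).reshape(-1,1,2),K(s),np.array(s["D"],float)).reshape(-1,2)
    d=np.c_[u,np.ones(len(u))]@np.array(s["R"]); c=-np.array(s["R"]).T@np.array(s["t"])
    return c,d
def onplane(s,px,z):
    c,d=ray(s,px); return c+d*((z-c[2])/d[:,2])[:,None]
def proj(s,X):
    return cv2.projectPoints(np.array(X,float).reshape(-1,1,3),cv2.Rodrigues(np.array(s["R"],float))[0],np.array(s["t"],float),K(s),np.array(s["D"],float))[0].reshape(-1,2)
def save(s,n,crop=None,k=1):
    im=cv2.cvtColor(np.asarray(s["color"]),cv2.COLOR_RGB2BGR)
    if crop: im=im[crop[1]:crop[3],crop[0]:crop[2]]
    cv2.imwrite("pics/"+n+".png",cv2.resize(im,None,fx=k,fy=k,interpolation=cv2.INTER_CUBIC))
E
python3 - <<'E'
from h import *
for n in ("scene","top"):
    s=snapshot(n); save(s,n+"0",k=1.4); c,_=ray(s,[[0,0]]); print(n,c,s["vfov"],s["D"])
    np.save("pics/%s0.npy"%n,s,allow_pickle=True)
print(sense())
E
```

```text
pics
scene [1.10803636 0.21614821 0.75555933] 55.13901979458166 [-0.08830821  0.          0.          0.          0.        ]
top [ 0.54583354 -0.0110936   0.98606405] 51.95579925003207 [-0.00661722  0.          0.          0.          0.        ]
{'t': 0.1, 'q': array([ 9.32476707e-01,  5.28384047e-01,  1.43378174e+00,  2.58817294e-05,
        1.18138303e+00, -1.78495993e-01]), 'qd': array([ 0.00047005, -0.00301193, -0.0021433 ,  0.00133107,  0.00064884,
        0.0006424 ]), 'tau': array([-1.31015258e-05, -4.43303955e+01, -1.78586018e+01, -2.31910835e-04,
        3.92196758e-03,  5.14585579e-06]), 'tcp_pos': array([0.27694558, 0.55957605, 0.23042239]), 'tool_rot': array([ 8.49646251e-01,  5.27352150e-01, -9.13803758e-04,  3.48928654e-04]), 'force': array([-0.06367992, -0.71867711, -0.32672847]), 'ft_torque': array([ 0.05521572,  0.00331859, -0.00482006]), 'finger_gap': 1.0012480588826307}
```

View pics/top0.png

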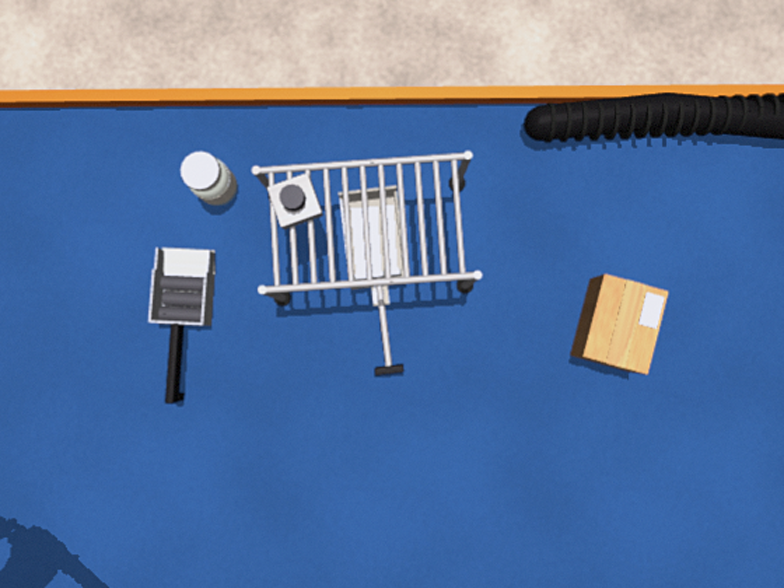

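View pics/scene0.png

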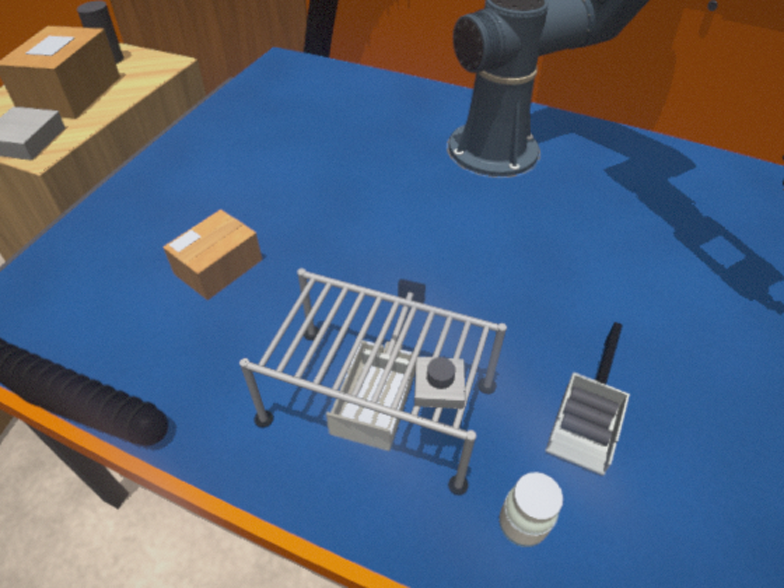

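Top view (at 1.4×): the scoop is at (180,290) with its handle at (175,365), the tray is under the rack at (372,235), the pad is at (389,370), and the carton is at (622,325). There is also an unlisted bottle at (208,175). In the scene view the tray is at (370,395) and the scoop at (592,420). Next I'll crop for accuracy.

```bash
python3 - <<'E'
from h import *
T=np.load("pics/top0.npy",allow_pickle=True).item();S=np.load("pics/scene0.npy",allow_pickle=True).item()
save(T,"topc",(95,100,345,300),3); save(S,"scenec",(160,180,460,400),2.6)
for n,s,zs in(("top",T,{'handle':.05,'pad':.043}),):
    im=s["color"].astype(int); m=(im.max(2)<60).astype(np.uint8)
    nl,l,st,ce=cv2.connectedComponentsWithStats(m)
    for i in range(1,nl):
        if st[i,4]>60: 
            r=cv2.minAreaRect(np.argwhere(l==i)[:,::-1].astype(np.float32)); print(n,st[i],ce[i].round(1),r)
E
```

```text
top [ 374   67  186   35 5144] [470.   83.5] ((466.5606689453125, 83.56214141845703), (33.08744430541992, 185.2621612548828), 89.31385040283203)
top [327 200  11  10  61] [331.1 204.4] ((331.1400146484375, 203.9800262451172), (10.200000762939453, 8.600000381469727), 36.869895935058594)
top [196 209  12  10  63] [202.6 213.4] ((202.3780517578125, 213.09756469726562), (8.1210355758667, 10.77599048614502), 51.34019470214844)
top [118 232  14  56 516] [124.5 260.2] ((126.17005920410156, 259.6192932128906), (12.681974411010742, 55.64394760131836), 4.085616588592529)
top [268 261  20   7  67] [277.1 263.9] ((277.5247802734375, 263.7475280761719), (4.975186824798584, 19.40322494506836), 84.2894058227539)
```

View pics/topc.png

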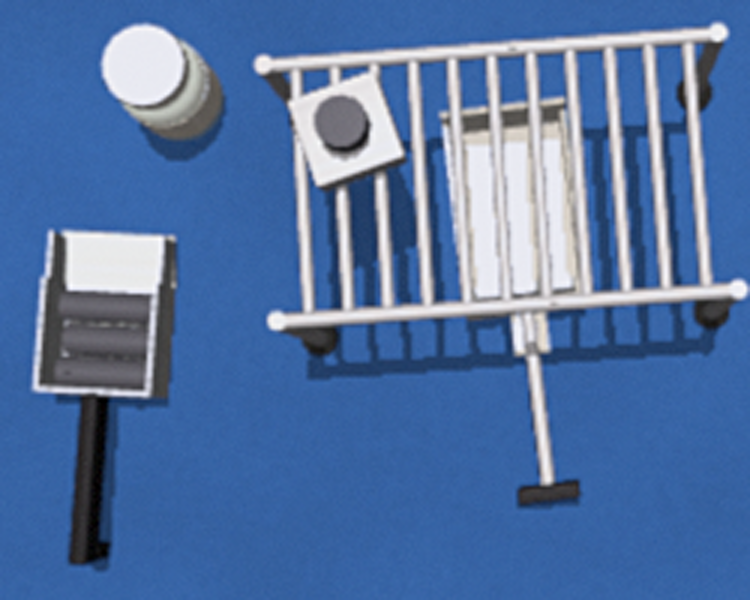

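View pics/scenec.png

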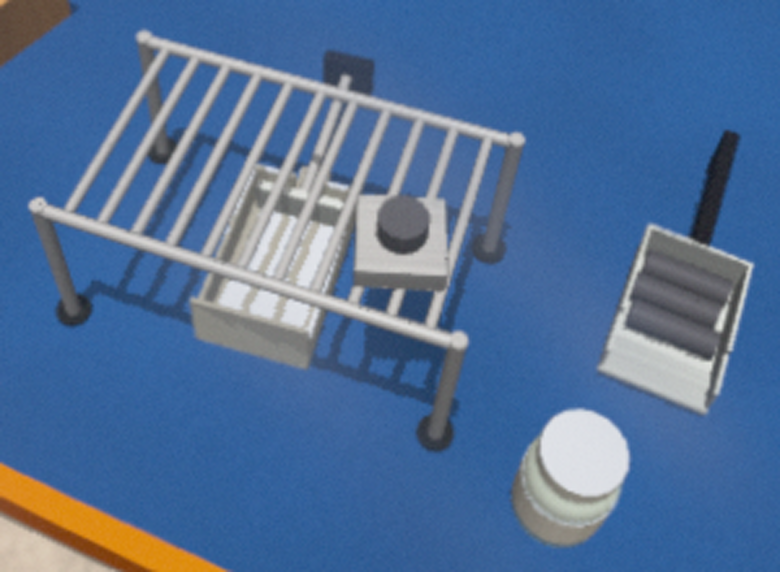

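The crops show clear rim, handle, pad, tray far-wall and rack corner features (crop pixels below). I'll turn them into world points and check them against the known sizes.

```bash
python3 - <<'E'
from h import *
T=np.load("pics/top0.npy",allow_pickle=True).item();S=np.load("pics/scene0.npy",allow_pickle=True).item()
t=lambda p,z:onplane(T,np.array(p,float)/3+[95,100],z)
c=lambda p,z:onplane(S,np.array(p,float)/2.6+[160,180],z)
def seg(n,P):
    d=P[1]-P[0]; print(n,P[:,:2].round(4).tolist(),"len",np.linalg.norm(d[:2]).round(4),"ang",np.degrees(np.arctan2(d[1],d[0])).round(2),'mid',P[:2].mean(0)[:2].round(4))
seg("handle end->pan",t([(79.5,561),(93.5,397)],.05))
seg("scoop back rim",t([(33,391),(155,397)],.045))
seg("scoop lip S",c([(601,366),(707,410)],.012))
seg("scoop back rim S",c([(650,226),(751,263)],.045))
seg("pad near edge L-R",t([(520,504),(579,497)],.043))
seg("pad S top",c([(326,51),(374,61)],.043))
seg("tray far wall",t([(443,112),(565,97)],.06))
seg("tray far wall S",c([(195,301),(313,331)],.06))
seg("rack near",t([(277,321),(739,289)],.150)); seg("rack far",t([(263,64),(719,33)],.150))
seg("rack near S",c([(144,38),(517,140)],.150)); seg("rack far S",c([(39,206),(459,342)],.150))
seg("bar pad->tray",t([(547,485),(531,345)],.023))
seg("bottle cap",t([(102,65),(185,65)],.09))
E
```

```text
handle end->pan [[0.4551, 0.3349], [0.5733, 0.3273]] len 0.1185 ang -3.72 mid [0.5142 0.3311]
scoop back rim [[0.578, 0.3737], [0.5733, 0.2839]] len 0.09 ang -92.98 mid [0.5757 0.3288]
scoop lip S [[0.6945, 0.2874], [0.6988, 0.3709]] len 0.0836 ang 87.01 mid [0.6967 0.3291]
scoop back rim S [[0.5768, 0.293], [0.5796, 0.3759]] len 0.0829 ang 88.06 mid [0.5782 0.3344]
pad near edge L-R [[0.4949, 0.0173], [0.4999, -0.0255]] len 0.0431 ang -83.42 mid [ 0.4974 -0.0041]
pad S top [[0.5044, -0.0225], [0.4981, 0.0225]] len 0.0454 ang 97.98 mid [0.5012 0.    ]
tray far wall [[0.7796, 0.0723], [0.7901, -0.0166]] len 0.0895 ang -83.24 mid [0.7849 0.0279]
tray far wall S [[0.7895, -0.0086], [0.7769, 0.0814]] len 0.0909 ang 98.0 mid [0.7832 0.0364]
rack near [[0.6195, 0.172], [0.639, -0.1284]] len 0.3011 ang -86.27 mid [0.6292 0.0218]
rack far [[0.7899, 0.1833], [0.8086, -0.1176]] len 0.3015 ang -86.44 mid [0.7992 0.0328]
rack near S [[0.6402, -0.1239], [0.6198, 0.1755]] len 0.3002 ang 93.9 mid [0.63   0.0258]
rack far S [[0.8092, -0.1125], [0.7903, 0.1866]] len 0.2997 ang 93.61 mid [0.7997 0.037 ]
bar pad->tray [[0.5078, -0.0022], [0.6118, 0.0094]] len 0.1047 ang 6.36 mid [0.5598 0.0036]
bottle cap [[0.8075, 0.3119], [0.8071, 0.2527]] len 0.0592 ang -90.44 mid [0.8073 0.2823]
```

```bash
cat >> h.py <<'E'
def tool(yaw,pitch=0):
    """yaw: heading of scoop/tray x (deg); pitch: lip-down (deg). tool x = left, z = down"""
    return Ro.from_euler('z',yaw,degrees=True)*Ro.from_euler('y',pitch,degrees=True)*Ro.from_matrix(np.array([[0,1,0],[1,0,0],[0,0,-1.]]))
def plan(pos,R,base=None):
    st=sense(); p0,R0=base if base else (st["tcp_pos"],Ro.from_quat(st["tool_rot"]))
    d=R0.inv().apply(np.array(pos)-p0)*1000; r=(R0.inv()*R).as_rotvec(degrees=True)
    print(d.round(1).tolist(),r.round(1).tolist())
E
python3 - <<'E'
from h import *
plan([.523,.332,.12],tool(-3)); plan([.523,.332,.017],tool(-3))
E
```

```text
[-94.5, 321.5, 110.5] [-0.0, 0.1, -23.3]
[-94.3, 321.6, 213.5] [-0.0, 0.1, -23.3]
```

Emit:
servo_tool(targets=[[-10,40,15,0,0,-3],[-28,95,33,0,0,-7],[-47,160,55,0,0,-12],[-68,230,80,0,0,-17],[-85,290,100,0,0,-21],[-94.5,321.5,110.5,0,0,-23.3],[-94.5,321.5,110.5,0,0,-23.3],[-94.5,321.5,110.5,0,0,-23.3]], gripper=60, newtons=100)

```text
t: 1.1
tcp_pos: [0.5229, 0.3326, 0.1204]
tool_rot: [0.726, 0.688, -0.001, -0.001]
force: [0.1, 0.2, 0.7]
finger_gap: 0.708
```

```bash
python3 - <<'E'
from h import *
s=sense(); print(s["t"],s["tcp_pos"],s["q"],s["finger_gap"])
plan([.523,.332,.017],tool(-3))
T=snapshot("scene");save(T,"hov",(300,130,540,340),2.8)
E
```

```text
1.1 [0.52287444 0.33258269 0.12035465] [ 3.86175748e-01  6.58544850e-01  1.53913438e+00  6.24087978e-04
  9.45565224e-01 -1.13073576e+00] 0.7082716239961926
[-0.5, 0.3, 103.4] [-0.1, 0.0, -0.1]
```

View pics/hov.png

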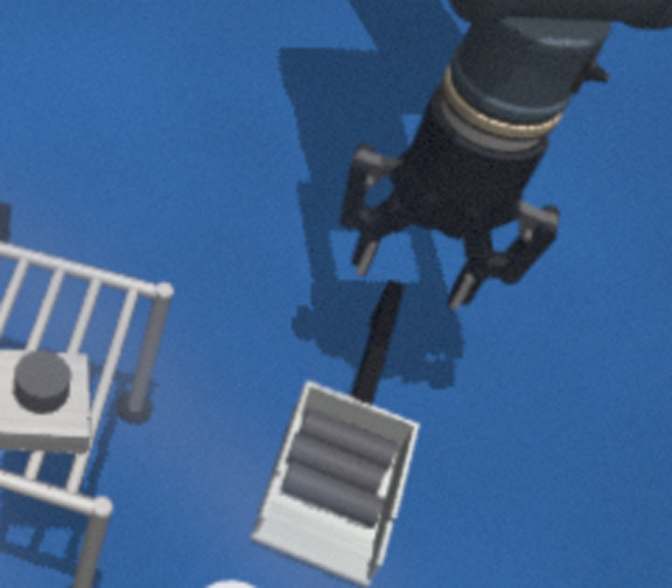

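The jaws straddle the handle line and the fingertips are on either side of it. Now I'll go down and close.

Emit:
servo_tool(targets=[[0,0,20,0,0,0],[0,0,50,0,0,0],[0,0,80,0,0,0],[0,0,97,0,0,0],[0,0,103,0,0,0],[0,0,103,0,0,0],[0,0,103,0,0,0]])

```text
t: 2.02
tcp_pos: [0.5242, 0.3332, 0.0189]
tool_rot: [0.726, 0.688, 0.001, 0.0]
force: [0.5, -0.2, 0.4]
finger_gap: 0.701
```

Emit:
servo_tool(targets=[[0,0,0,0,0,0],[0,0,0,0,0,0],[0,0,0,0,0,0],[0,0,0,0,0,0],[0,0,0,0,0,0],[0,0,0,0,0,0],[0,0,0,0,0,0],[0,0,0,0,0,0]], gripper=0, newtons=100)

```text
t: 3.02
tcp_pos: [0.5239, 0.333, 0.0185]
tool_rot: [0.726, 0.688, 0.001, 0.0]
force: [-0.2, 0.0, 5.9]
finger_gap: 0.148
```

Emit:
servo_tool(targets=[[0,0,-4,0,0,0],[0,0,-12,0,0,0],[0,0,-24,0,0,0],[0,0,-38,0,0,0],[0,0,-52,0,0,0],[0,0,-62,0,0,0],[0,0,-68,0,0,0],[0,0,-70,0,0,0],[0,0,-70,0,0,0]])

```text
t: 4.15
tcp_pos: [0.5233, 0.3326, 0.0877]
tool_rot: [0.726, 0.688, -0.0, -0.0]
force: [-1.1, 0.5, -3.7]
finger_gap: 0.147
```

```bash
python3 - <<'E'
from h import *
s=sense(); print(s["t"],s["tcp_pos"],s["force"],s["finger_gap"])
for f in np.linspace(0,1,2): pass
plan([.4225,.333,.089],tool(-3)); plan([.4225,-.012,.089],tool(7));plan([.4225,.160,.089],tool(2))
T=snapshot("scene");save(T,"lift",(300,130,540,340),2.8)
E
```

```text
4.15 [0.52330765 0.33264701 0.08765128] [-1.14603758  0.47823602 -3.67791597] 0.14681749415677053
[-5.0, -100.7, -1.3] [-0.0, 0.0, -0.0]
[-349.5, -82.4, -1.2] [-0.0, 0.0, -10.0]
[-177.8, -91.5, -1.3] [-0.0, 0.0, -5.0]
```

View pics/lift.png

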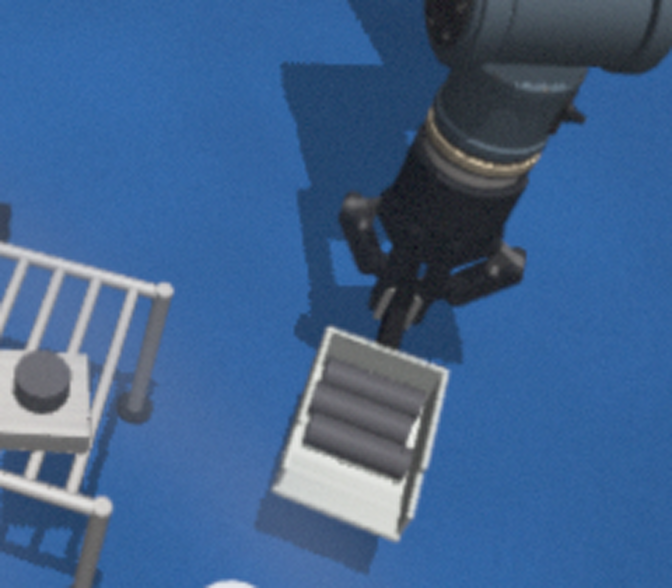

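The scoop is up and about level, with the rods still in the pan. Next: draw back, then move across in front of the rack.

Emit:
servo_tool(targets=[[0,-3,0,0,0,0],[0,-10,0,0,0,0],[-1,-22,0,0,0,0],[-2,-37,-1,0,0,0],[-3,-53,-1,0,0,0],[-4,-69,-1,0,0,0],[-5,-83,-1,0,0,0],[-5,-93,-1,0,0,0],[-5,-99,-1,0,0,0],[-5,-101,-1,0,0,0]])

```text
t: 5.45
tcp_pos: [0.4223, 0.3332, 0.0889]
tool_rot: [0.726, 0.688, 0.0, 0.0]
force: [0.3, 0.3, -3.2]
finger_gap: 0.147
```

Emit:
servo_tool(targets=[[-3,0,0,0,0,0],[-10,0,0,0,0,0],[-22,1,0,0,0,-0.5],[-38,2,0,0,0,-1],[-57,3,0,0,0,-1.5],[-77,4,0,0,0,-2],[-97,5,0,0,0,-2.7],[-117,6,0,0,0,-3.3],[-137,7,0,0,0,-4],[-157,8,0,0,0,-4.5]])

```text
t: 6.7
tcp_pos: [0.4221, 0.1744, 0.0889]
tool_rot: [0.698, 0.716, -0.0, 0.0]
force: [0.8, 0.6, -3.6]
finger_gap: 0.15
```

```bash
python3 - <<'E'
from h import *
s=sense(); print(s["t"],s["tcp_pos"],s["force"],s["q"])
plan([.4225,-.012,.089],tool(7))
E
```

```text
6.7 [0.42208091 0.1744362  0.08893493] [ 0.75774443  0.55568549 -3.57637434] [ 1.46587737e-01  5.60538014e-01  1.97229988e+00 -5.01846166e-04
  6.08625385e-01 -1.44927540e+00]
[-186.4, -4.3, -0.0] [0.0, 0.0, -5.5]
```

Emit:
servo_tool(targets=[[-20,-0.5,0,0,0,-0.6],[-40,-1,0,0,0,-1.2],[-60,-1.5,0,0,0,-1.8],[-80,-2,0,0,0,-2.4],[-100,-2.5,0,0,0,-3],[-120,-3,0,0,0,-3.6],[-140,-3.5,0,0,0,-4.2],[-158,-4,0,0,0,-4.8],[-172,-4,0,0,0,-5.2],[-181,-4,0,0,0,-5.5]])

```text
t: 7.95
tcp_pos: [0.4227, -0.0065, 0.089]
tool_rot: [0.663, 0.748, 0.0, 0.0]
force: [-0.4, -0.2, -3.3]
finger_gap: 0.145
```

Emit:
servo_tool(targets=[[-4,0,0,0,0,0],[-5,0,0,0,0,0],[-5,0,0,0,0,0],[-5,0,0,0,0,0]])

```text
t: 8.45
tcp_pos: [0.4231, -0.0097, 0.0888]
tool_rot: [0.663, 0.749, -0.0, -0.0]
force: [0.3, 1.3, -3.8]
finger_gap: 0.152
```

```bash
python3 - <<'E'
from h import *
s=sense(); print(s["t"],s["tcp_pos"],s["force"])
T=snapshot("top");save(T,"pre",(130,90,380,300),2.8)
E
```

```text
8.45 [ 0.42310163 -0.0097361   0.08881108] [ 0.30943073  1.33489456 -3.79266956]
```

View pics/pre.png

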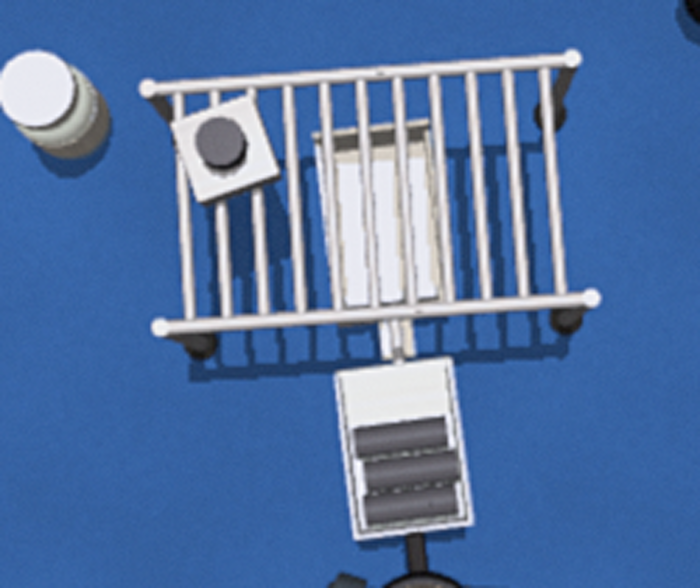

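The scoop is in front of the tray with all three rods in the pan. The lip corners are at about (335,373) and (450,360), and the rods are at y ≈ 437, 470 and 503. I'll check lateral alignment next.

```bash
python3 - <<'E'
from h import *
T=snapshot("top")
t=lambda p,z:onplane(T,np.array(p,float)/2.8+[130,90],z)[:,:2]
O=np.array([.7105,.023]);a=np.radians(7);M=np.array([[np.cos(a),np.sin(a)],[-np.sin(a),np.cos(a)]])
f=lambda n,P:print(n,((P-O)@M.T*1000).round(1).tolist(), 'ang',np.degrees(np.arctan2(*(P[1]-P[0])[::-1])).round(1))
f("wall fronts",t([(336,374),(451,360)],.108)); f("back rim",t([(357,540),(471,525)],.115))
for r in ([(354,444),(447,432)],[(362,475),(459,464)],[(365,510),(458,497)]): f("rod",t(r,.085))
f("tray far outer",t([(315,138),(430,122)],.06)); f("tray floor near",t([(347,306),(438,297)],.004))
f("pad/rack near",t([(160,328),(593,298)],.15))
E
```

```text
wall fronts [[-117.3, 44.2], [-117.7, -40.2]] ang -83.3
back rim [[-237.7, 43.2], [-237.3, -39.2]] ang -82.7
rod [[-169.5, 38.7], [-169.3, -31.1]] ang -82.8
rod [[-193.1, 35.6], [-194.0, -37.0]] ang -83.7
rod [[-219.0, 36.6], [-218.0, -33.1]] ang -82.2
tray far outer [[70.3, 41.4], [71.4, -49.1]] ang -82.3
tray floor near [[-57.2, 35.4], [-59.3, -39.4]] ang -84.6
pad/rack near [[-72.4, 159.4], [-89.7, -142.4]] ang -86.3
```

Emit:
servo_tool(targets=[[0,2,1,0,0,0],[-1,8,3,0,0,0],[-2,18,6,0,0,0],[-3,31,9,0,0,0],[-4,45,12,0,0,0],[-4,58,14,0,0,0],[-4,70,15,0,0,0],[-4,79,15,0,0,0],[-4,85,15,0,0,0],[-4,87,15,0,0,0]])

```text
t: 9.8
tcp_pos: [0.5103, -0.0035, 0.0739]
tool_rot: [0.663, 0.749, 0.0, 0.0]
force: [0.2, 0.4, -3.5]
finger_gap: 0.146
```

```bash
python3 - <<'E'
from h import *
s=sense(); print(s["t"],s["tcp_pos"],s["force"])
R=tool(7); fw=R.apply([0,1,0]); 
v=np.array([0,-175,-6.5]) # tcp rel lip in tool axes (x left,y fwd,z down)
for th in (3,6,9,11,13,15,17,19,21,23,25,27,28,30):
    Q=Ro.from_euler('x',-th,degrees=True); dz=15*min(th,20)/20
    d=Q.apply(v)-v+[0,0,dz]; 
    print(th,d.round(1), (R*Q).apply([0,0,1]).round(2))
E
```

```text
9.8 [ 0.51032089 -0.00347307  0.07386412] [ 0.2291485   0.36702127 -3.52865463]
3 [ 0.  -0.1 11.4] [ 0.05  0.01 -1.  ]
6 [ 0.   0.3 22.8] [ 0.1   0.01 -0.99]
9 [ 0.   1.1 34.2] [ 0.16  0.02 -0.99]
11 [ 0.   2.  41.8] [ 0.19  0.02 -0.98]
13 [ 0.   3.  49.3] [ 0.22  0.03 -0.97]
15 [ 0.   4.3 56.8] [ 0.26  0.03 -0.97]
17 [ 0.   5.7 64.2] [ 0.29  0.04 -0.96]
19 [ 0.   7.4 71.6] [ 0.32  0.04 -0.95]
21 [ 0.   9.3 78.1] [ 0.36  0.04 -0.93]
23 [ 0.  11.4 83.9] [ 0.39  0.05 -0.92]
25 [ 0.  13.6 89.6] [ 0.42  0.05 -0.91]
27 [ 0.  16.1 95.2] [ 0.45  0.06 -0.89]
28 [ 0.  17.4 97.9] [ 0.47  0.06 -0.88]
30 [  0.   20.2 103.4] [ 0.5   0.06 -0.87]
```

```bash
python3 - <<'E'
from h import *
v=np.array([0,-175,-6.5])
for th in (3,6,9,11,13,14,15,16,17,18,19,20,21,22,23,24,26,28,30):
    d=Ro.from_euler('x',th,degrees=True).apply(v)-v+[0,0,15*min(th,20)/20]; print(th,d.round(1))
E
```

```text
3 [ 0.   0.6 -6.9]
6 [  0.    1.6 -13.8]
9 [  0.    3.2 -20.5]
11 [  0.    4.5 -25. ]
13 [  0.    5.9 -29.4]
14 [  0.    6.8 -31.6]
15 [  0.    7.6 -33.8]
16 [  0.    8.6 -36. ]
17 [  0.    9.5 -38.1]
18 [  0.   10.6 -40.3]
19 [  0.   11.7 -42.4]
20 [  0.   12.8 -44.5]
21 [  0.   14.  -47.3]
22 [  0.   15.2 -50.1]
23 [  0.   16.5 -52.9]
24 [  0.   17.8 -55.6]
26 [  0.   20.6 -61.1]
28 [  0.   23.5 -66.4]
30 [  0.   26.7 -71.6]
```

Emit:
servo_tool(targets=[[0,0.3,-3.5,1.5,0,0],[0,0.6,-7,3,0,0],[0,1.6,-14,6,0,0],[0,3.2,-20.5,9,0,0],[0,4.5,-25,11,0,0],[0,5.9,-29.4,13,0,0],[0,6.8,-31.6,14,0,0],[0,6.8,-31.6,14,0,0]])

```text
t: 10.8
tcp_pos: [0.5169, -0.0027, 0.1053]
tool_rot: [0.658, 0.743, -0.091, -0.081]
force: [-0.6, 1.3, -3.6]
finger_gap: 0.142
```

```bash
python3 - <<'E'
from h import *
s=sense(); print(s["t"],s["tcp_pos"],s["force"],s["finger_gap"])
v=np.array([0,-175,-6.5]); T=lambda th:Ro.from_euler('x',th,degrees=True)
P=lambda th:T(th).apply(v)+[0,0,15*min(th,20)/20]
for th in (15,16,17,18,19,20,22,24,26,28,30): print(th,T(14).inv().apply(P(th)-P(14)).round(1),th-14)
E
```

```text
10.8 [ 0.51685634 -0.00269294  0.10533661] [-0.63249448  1.25516537 -3.57218868] 0.1417974575028809
15 [ 0.   0.3 -2.3] 1
16 [ 0.   0.7 -4.6] 2
17 [ 0.   1.1 -7. ] 3
18 [ 0.   1.6 -9.3] 4
19 [  0.    2.1 -11.6] 5
20 [  0.    2.7 -13.9] 6
22 [  0.    3.7 -19.9] 8
24 [  0.    4.9 -25.9] 10
26 [  0.    6.3 -31.9] 12
28 [  0.    7.9 -37.8] 14
30 [  0.    9.7 -43.6] 16
```

Emit:
servo_tool(targets=[[0,0.3,-2.3,1,0,0],[0,0.7,-4.6,2,0,0],[0,1.1,-7,3,0,0],[0,1.6,-9.3,4,0,0],[0,2.1,-11.6,5,0,0],[0,2.7,-13.9,6,0,0],[0,3.2,-16.9,7,0,0],[0,3.7,-19.9,8,0,0],[0,4.3,-22.9,9,0,0],[0,4.9,-25.9,10,0,0]])

```text
t: 12.05
tcp_pos: [0.5281, -0.0014, 0.1297]
tool_rot: [0.648, 0.732, -0.156, -0.138]
force: [0.9, -0.5, -1.6]
finger_gap: 0.145
```

Emit:
servo_tool(targets=[[0,0.4,-3,1,0,0],[0,0.4,-6,2,0,0],[0,0.6,-9,3,0,0],[0,0.8,-12,4,0,0],[0,0.8,-12,4,0,0],[0,0.8,-12,4,0,0],[0,0.8,-12,4,0,0],[0,0.8,-12,4,0,0]])

```text
t: 13.05
tcp_pos: [0.5332, -0.0007, 0.14]
tool_rot: [0.643, 0.726, -0.181, -0.16]
force: [-0.2, -0.4, -1.5]
finger_gap: 0.15
```

```bash
python3 - <<'E'
from h import *
s=sense(); print(s["t"],s["tcp_pos"],s["force"],s["finger_gap"],Ro.from_quat(s["tool_rot"]).apply([0,0,1]))
T=snapshot("scene");save(T,"pour",(170,130,410,340),2.8)
E
```

```text
13.05 [ 0.5331749  -0.00070908  0.14002265] [-0.15736031 -0.35045515 -1.50001424] 0.1498978223505588 [-0.46612735 -0.05679676 -0.88289264]
```

View pics/pour.png

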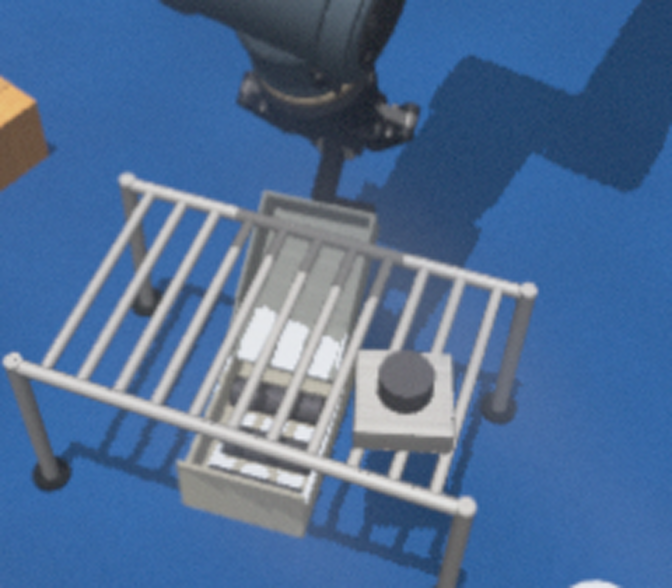

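The pan is empty: the wrist load fell from 3.6 N to 1.5 N, and the rods are in the tray. I'll level by the same path and back out.

```bash
python3 - <<'E'
from h import *
v=np.array([0,-175,-6.5]); T=lambda th:Ro.from_euler('x',th,degrees=True)
P=lambda th:T(th).apply(v)+[0,0,15*min(th,20)/20]
for th in (26,23,20,16,12,8,4,1,0): print(T(28).inv().apply(P(th)-P(28)).round(1),th-28)
E
```

```text
[ 0.  -0.1  6.1] -2
[ 0.   0.1 15.3] -5
[ 0.   0.8 24.4] -8
[ 0.   1.1 33.9] -12
[ 0.   2.2 43.2] -16
[ 0.   4.1 52.3] -20
[ 0.   6.9 61.1] -24
[ 0.   9.4 67.6] -27
[ 0.  10.4 69.7] -28
```

Emit:
servo_tool(targets=[[0,0,6,-2,0,0],[0,0,15.3,-5,0,0],[0,0.8,24.4,-8,0,0],[0,1.1,33.9,-12,0,0],[0,2.2,43.2,-16,0,0],[0,4.1,52.3,-20,0,0],[0,6.9,61.1,-24,0,0],[0,9.4,67.6,-27,0,0],[0,10.4,69.7,-28,0,0],[0,10.4,69.7,-28,0,0]])

```text
t: 14.35
tcp_pos: [0.51, -0.0037, 0.0737]
tool_rot: [0.663, 0.749, -0.0, -0.0]
force: [0.1, -0.6, -2.0]
finger_gap: 0.151
```

Emit:
servo_tool(targets=[[0,-5,0,0,0,0],[0,-20,-2,0,0,0],[0,-40,-8,0,0,0],[0,-62,-14,0,0,0],[0,-82,-18,0,0,0],[0,-96,-20,0,0,0],[0,-101,-20,0,0,0],[0,-101,-20,0,0,0]])

```text
t: 15.35
tcp_pos: [0.4099, -0.016, 0.0936]
tool_rot: [0.663, 0.749, 0.0, 0.0]
force: [0.1, 0.1, -2.1]
finger_gap: 0.147
```

```bash
python3 - <<'E'
from h import *
s=sense(); print(s["t"],s["tcp_pos"],s["force"],s["finger_gap"])
plan([.4225,.333,.089],tool(-3))
T=snapshot("scene");save(T,"rods",(200,220,370,360),4)
E
```

```text
15.35 [ 0.40989995 -0.01596796  0.09360816] [ 0.10707182  0.11829827 -2.07736953] 0.14684432114927376
[344.9, 54.6, 4.6] [0.0, 0.0, 9.9]
```

View pics/rods.png

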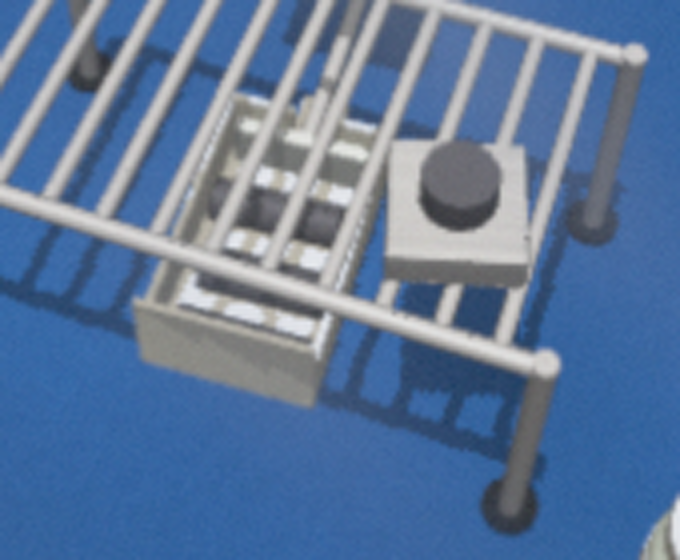

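One rod lies mid-tray across it, and the others are partly behind the far rail. I'll set the scoop down on the left, then check from above.

Emit:
servo_tool(targets=[[10,1,0,0,0,0.5],[35,5,0,0,0,1],[70,11,1,0,0,2],[110,17,1,0,0,3],[150,24,2,0,0,4.5],[190,30,2,0,0,6],[230,37,3,0,0,7],[270,43,3,0,0,8],[305,48,4,0,0,9],[330,52,4,0,0,9.7]])

```text
t: 16.65
tcp_pos: [0.4208, 0.3206, 0.0892]
tool_rot: [0.723, 0.69, 0.0, -0.0]
force: [0.5, 0.5, -1.6]
finger_gap: 0.146
```

Emit:
servo_tool(targets=[[12,2,5,0,0,0.3],[15,3,20,0,0,0.3],[15,3,38,0,0,0.3],[15,3,54,0,0,0.3],[15,3,63,0,0,0.3],[15,3,67,0,0,0.3],[15,3,67,0,0,0.3],[15,3,67,0,0,0.3]])

```text
t: 17.65
tcp_pos: [0.4254, 0.3331, 0.023]
tool_rot: [0.726, 0.688, 0.001, 0.0]
force: [-0.2, 0.1, -1.9]
finger_gap: 0.148
```

```bash
python3 - <<'E'
from h import *
s=sense(); print(s["t"],s["tcp_pos"],s["force"],s["finger_gap"])
T=snapshot("top");save(T,"rods2",(90,95,340,305),2.8)
E
```

```text
17.65 [0.42544495 0.3331027  0.02304068] [-0.23267707  0.14743629 -1.89471967] 0.14808499089568264
```

View pics/rods2.png

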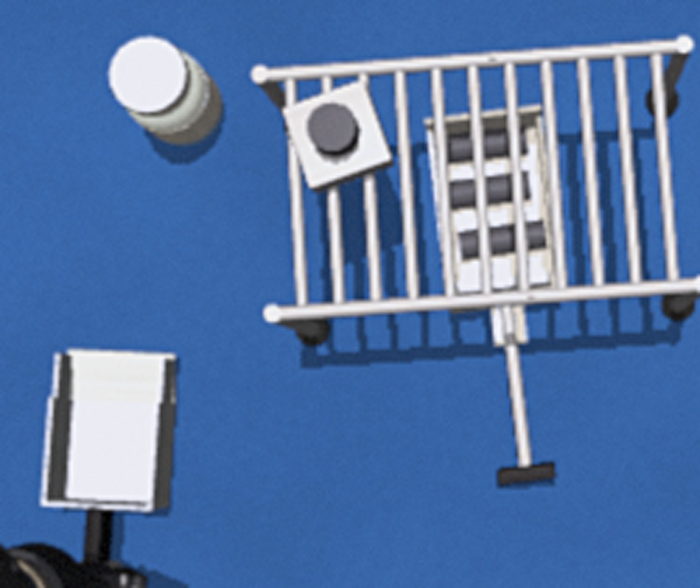

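All three rods lie flat across the tray in one row, at (488,145), (488,190) and (500,240). The scoop is empty. I'll lower the last 4 mm and let go.

Emit:
servo_tool(targets=[[0,0,1.5,0,0,0],[0,0,3,0,0,0],[0,0,4,0,0,0],[0,0,4.5,0,0,0],[0,0,4.5,0,0,0]])

```text
t: 18.32
tcp_pos: [0.425, 0.3329, 0.0184]
tool_rot: [0.726, 0.688, 0.0, 0.0]
force: [-1.6, -1.1, 3.7]
finger_gap: 0.145
```

Emit:
servo_tool(targets=[[0,0,0,0,0,0],[0,0,0,0,0,0],[0,0,0,0,0,0],[0,0,0,0,0,0],[0,0,0,0,0,0]], gripper=50)

```text
t: 18.95
tcp_pos: [0.4251, 0.3329, 0.018]
tool_rot: [0.726, 0.688, -0.0, -0.0]
force: [-0.6, 0.8, 0.6]
finger_gap: 0.586
```

Emit:
servo_tool(targets=[[0,0,-15,0,0,0],[0,0,-45,0,0,0],[0,0,-85,0,0,0],[0,0,-110,0,0,0],[0,0,-110,0,0,0]])

```text
t: 19.58
tcp_pos: [0.4266, 0.3337, 0.1309]
tool_rot: [0.726, 0.688, 0.003, 0.001]
force: [-1.0, 0.2, 0.1]
finger_gap: 0.581
```

```bash
python3 - <<'E'
from h import *
T=snapshot("top")
t=lambda p,z:onplane(T,np.array(p,float)/2.8+[90,95],z)
print("pad near edge",t([(499,486),(554,479)],.043)); print("rods",t([(452,148),(524,143),(453,193),(527,186),(462,243),(546,236)],.016))
plan([.44,-.010,.125],tool(7)); plan([.44,-.010,.016],tool(7))
E
```

```text
pad near edge [[ 0.4937124   0.01752565  0.043     ]
 [ 0.49901214 -0.02521538  0.043     ]]
rods [[ 0.76618127  0.05617595  0.016     ]
 [ 0.76996049 -0.00255391  0.016     ]
 [ 0.72907608  0.05532557  0.016     ]
 [ 0.73449763 -0.00487506  0.016     ]
 [ 0.68805472  0.04798635  0.016     ]
 [ 0.69343461 -0.02012844  0.016     ]]
[-342.0, 32.6, 4.0] [0.1, -0.1, -10.0]
[-342.1, 32.4, 113.0] [0.1, -0.1, -10.0]
```

Emit:
servo_tool(targets=[[-20,2,0,0,0,-1],[-65,6,1,0,0,-2],[-120,11,2,0,0,-3.5],[-175,16,2,0,0,-5],[-230,22,3,0,0,-7],[-285,27,3,0,0,-8.5],[-325,31,4,0,0,-9.5],[-342,32.5,4,0,0,-10],[-342,32.5,4,0,0,-10]], gripper=0, newtons=60)

```text
t: 20.75
tcp_pos: [0.4388, -0.0113, 0.1232]
tool_rot: [0.664, 0.748, -0.0, -0.001]
force: [-0.1, 0.8, -0.1]
finger_gap: 0.0
```

Emit:
servo_tool(targets=[[0,0,20,0,0,0],[0,0,55,0,0,0],[0,0,90,0,0,0],[0,0,106,0,0,0],[0,0,109,0,0,0],[0,0,109,0,0,0]])

```text
t: 21.5
tcp_pos: [0.4391, -0.0096, 0.0151]
tool_rot: [0.663, 0.749, -0.0, -0.0]
force: [0.2, -0.0, 0.3]
finger_gap: 0.0
```

Emit:
servo_tool(targets=[[0,4,0,0,0,0],[0,10,0,0,0,0],[0,17,0,0,0,0],[0,24,0,0,0,0],[0,30,0,0,0,0],[0,35,0,0,0,0],[0,40,0,0,0,0],[0,44,0,0,0,0],[0,48,0,0,0,0],[0,52,0,0,0,0]])

```text
t: 22.75
tcp_pos: [0.49, -0.0039, 0.015]
tool_rot: [0.663, 0.749, -0.001, -0.001]
force: [-2.3, -1.1, 0.9]
finger_gap: -0.001
```

Emit:
servo_tool(targets=[[0,4,0,0,0,0],[0,8,0,0,0,0],[0,12,0,0,0,0],[0,16,0,0,0,0],[0,20,0,0,0,0],[0,24,0,0,0,0],[0,28,0,0,0,0],[0,32,0,0,0,0],[0,35,0,0,0,0],[0,38,0,0,0,0]])

```text
t: 24.0
tcp_pos: [0.5287, 0.0006, 0.015]
tool_rot: [0.663, 0.749, -0.0, -0.0]
force: [-3.3, -1.1, -0.9]
finger_gap: -0.001
```

Emit:
servo_tool(targets=[[0,2,0,0,0,0],[0,4,0,0,0,0],[0,6,0,0,0,0],[0,7,0,0,0,0],[0,8,0,0,0,0],[0,8,0,0,0,0]])

```text
t: 24.75
tcp_pos: [0.5369, 0.0016, 0.0151]
tool_rot: [0.663, 0.749, 0.0, 0.0]
force: [-1.9, 0.3, -2.4]
finger_gap: -0.002
```

```bash
python3 - <<'E'
from h import *
T=snapshot("top");save(T,"push",(200,110,350,240),4)
E
```

```text
(no output)
```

View pics/push.png

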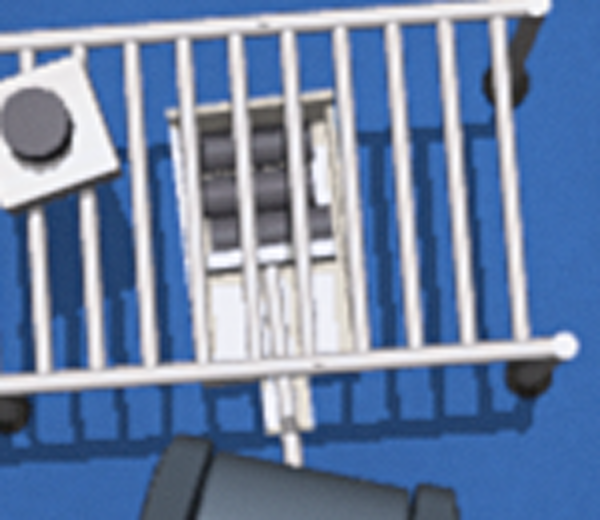

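The rods are gathered at the far end with the white stop plate (y≈248) touching the last rod. I'll push on in millimetres until the force rises.

Emit:
servo_tool(targets=[[0,1,0,0,0,0],[0,2,0,0,0,0],[0,3,0,0,0,0],[0,3,0,0,0,0]])

```text
t: 25.3
tcp_pos: [0.5386, 0.0018, 0.0151]
tool_rot: [0.663, 0.749, -0.001, -0.001]
force: [-4.3, -2.1, 1.2]
finger_gap: -0.001
```

Emit:
servo_tool(targets=[[0,1,0,0,0,0],[0,2,0,0,0,0],[0,2,0,0,0,0]])

```text
t: 25.68
tcp_pos: [0.5386, 0.0019, 0.0151]
tool_rot: [0.663, 0.749, -0.002, -0.002]
force: [-7.8, -4.5, 3.4]
finger_gap: -0.002
```

Emit:
servo_tool(targets=[[0,1,0,0,0,0],[0,2,0,0,0,0],[0,2,0,0,0,0]])

```text
t: 26.05
tcp_pos: [0.5386, 0.002, 0.0151]
tool_rot: [0.662, 0.749, -0.003, -0.004]
force: [-11.7, -6.1, 6.4]
finger_gap: -0.003
```

Emit:
servo_tool(targets=[[0,-5,0,0,0,0],[0,-15,0,0,0,0],[0,-40,0,0,0,0],[0,-65,-10,0,0,0],[0,-80,-40,0,0,0],[0,-90,-80,0,0,0],[0,-90,-120,0,0,0],[0,-90,-120,0,0,0]])

```text
t: 27.05
tcp_pos: [0.4572, -0.0091, 0.138]
tool_rot: [0.663, 0.749, 0.002, 0.004]
force: [0.0, -0.4, 0.3]
finger_gap: -0.0
```

```bash
python3 - <<'E'
from h import *
T=snapshot("top");save(T,"end",(90,95,340,305),2.8)
S=snapshot("scene");save(S,"endS",(160,130,500,385),2.3); print(sense()["t"])
E
```

```text
27.15
```

View pics/end.png

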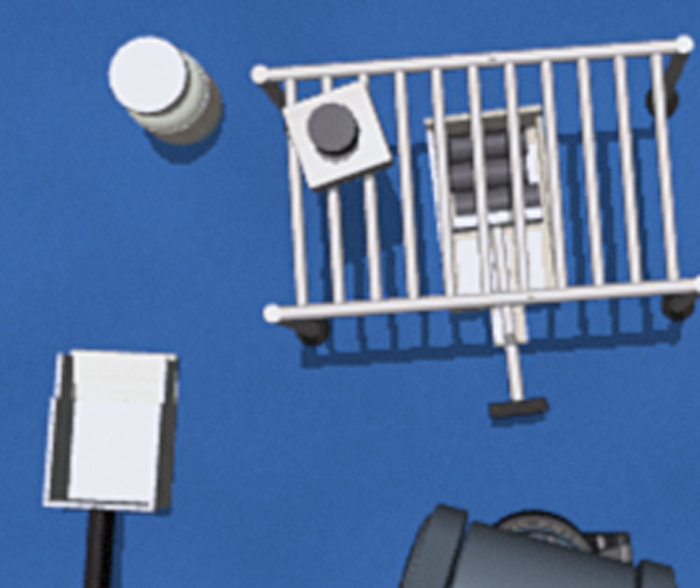

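The three rods lie in one layer at the far wall (x 450–525, y 145–205) with the stop plate against them. The scoop stands upright and empty on the left, and the holder and rack are unchanged. I'll do a numeric check of stop travel and the carton, then hand in.

```bash
python3 - <<'E'
from h import *
T=snapshot("top"); T0=np.load("pics/top0.npy",allow_pickle=True).item()
p=onplane(T,np.array([(491,418),(548,411)])/2.8+[90,95],.043)
far=np.array([.784,.032]); d=np.linalg.norm(far-p.mean(0)[:2]); print("stop est",.296-d, "travel from start", np.linalg.norm(p.mean(0)[:2]-[.4965,-.0038]))
for n,r in (("carton",(400,185,485,275)),("holder",(190,120,232,165))):
    a,b=[cv2.GaussianBlur(x["color"][r[1]:r[3],r[0]:r[2]],(5,5),0).astype(int) for x in (T0,T)]; print(n,abs(a-b).mean(),(abs(a-b).max(2)>40).sum())
s=sense(); print(s["t"],s["force"])
sign_off()
E
```

```text
stop est 0.05910472948072917 travel from start 0.05284482753842379
carton 0.57119825708061 0
holder 0.5541446208112875 0
27.2 [ 0.13645911 -0.42895655 -0.74914772]
the job is handed in; nothing more can be done
```

I handed the job in at about 27 s. The three rods are in the tray, held in one layer against the far wall by the stop. I carried the scoop by its handle, poured under the rack at about 28° tilt, and stood it empty on the bench to the left. I then pushed the stop in with the closed fingers and moved clear.

- **Rods and stop:** From above, the rods lie side by side against the far wall with the stop plate touching the last one. The stop stopped dead: the tool did not move while the push force rose to about 15 N. Its travel measured about 0.059 m, against the 0.058 m expected.
- **Scoop and contact:** The scoop is upright and empty, and the gripper has let go. I saw no contact with the rack in the pictures or in the force readings after each move.
- **Carton and holder:** They look the same in the first and last pictures (no pixel differences).
- **Not done or not exact:** The last side-view picture couldn't be viewed because the picture limit was reached, so the final layout was seen only from above. The top and scene cameras disagreed by up to about 9 mm on the tray's sideways position. For the pour I used the top camera alone.

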